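# Clamp the test cell with its draw latch

## Task

Clamp the film test cell shut with its draw latch: take the wire bail by its black knob, carry it over the keeper on the sliding half, push it down behind the keeper and draw it back gently, by feel, until its bar comes up against the keeper's post under the lip, then let go so that it stays there, fully hooked, by itself. Then push the lever back past centre, fully down to its stop, without forcing it, so that the cell stays clamped when you take the robot away. Leave the things round about where they are.

Things in the scene. Friction and masses are not known exactly. Their poses are not given: they have to be found in the camera images.
- cell: Film test cell screwed to the bench: base plate 216 x 92 x 10 mm, fixed aluminium block (102 x 70 mm, top at z 45 mm, x -100 to +2 mm) carrying the latch, a soft 19 mm seal, and a sliding half carrying the keeper. Origin: centre of the underside. x: the draw line, from latch to keeper; z up. Lengths called 'cell' are in this frame.
- seat_nominal (a point): Cell (51.7, 0, 59) mm: where the bail bar's centre would sit, hooked, if the keeper were at its nominal place. The keeper has slotted holes and was set by hand: it truly stands up to 7 mm to either side of this along cell x. No reading gives its place; it must be felt or seen. Keeper sizes below are from the true seat.
- keeper_lip (a point): Nominal end of the keeper's lip, cell (57.7, 0, 66) mm, its top corner. The keeper is a steel hook 14 mm wide: a post whose +x face is 3 mm on the latch side of the seat, 17 mm high; on top a lip reaching 9 mm to +x (top at cell z 66, underside 62); at its end a tooth hangs to z 59.5, making a pocket 6.8 mm long for the 6 mm bar.
- keeper_foot (a point): Point on the keeper's foot plate, below the nominal seat, cell z 49 mm; the plate (36 mm wide, 4 mm thick) reaches 20 mm to the latch side and 29 mm to +x of the seat. To pass under the tooth, coming back from +x, the bar's centre must be between cell z 52 mm (bar resting on the foot) and 56 mm.
- latch_pivot (a point): The lever's pivot axis, along cell y, at cell (-35, 0, 57) mm.
- lever (a joint): Angle of the lever handle: 0 = pointing level to the keeper, pi/2 upright, pi = flat, pointing away from it, at its stop (clamped). Starts at 0.8 to 1.15, stays where left (0.05 N m friction), moves with the bail; with the bail hooked and slack it stands at 1.15 to 2.2. Dead centre is near 2.87: short of it, the lever springs back; beyond, it is drawn on and locks.
- handle_tip (a point): Middle of the lever handle's end, 60 mm from the pivot. The handle is a flat steel bar 20 mm wide (along cell y), 5 mm thick, running straight from the pivot to 62 mm; this frame's x axis points along it to its end. Clamping takes up to about 15 N at the end; more than 30 N of contact force on it counts as forcing it.
- bail: Wire bail: a U of 6 mm steel rod, 40 mm wide over all, hinged on the lever 18 mm from the pivot, 0.35 rad (20 deg) further round than the handle. Origin at that hinge, x along the arms, y as cell y, z out of its upper face. A light spring (under 0.2 N at the bar) swings it up to a stop 0.4 rad below the handle's direction: let go before the bar is under the lip, it jumps up.
- bail_bar (a point): Centre of the bail's cross bar, 93 mm from the bail's hinge (bail frame x 93, z 0 mm). Hooked means that this bar lies in the keeper's pocket, between tooth and post, under the lip, with nothing holding it.
- bail_knob (a point): Centre of the bail's black knob: a cylinder 12 mm in diameter, 22 mm long along y, on two thin stems beyond and above the bar, at bail frame (107, 0, 28) mm. Grip it from above across its ends (fingers closing along cell y); it may turn between the pads. Bail and lever hinges let it go anywhere in the draw plane up to 128 mm from the pivot.
- carriage (a joint): How far (m) the sliding half has been drawn towards the latch, pressing the seal: 0 = open. Stiffness 5 N per mm plus 1 N friction; the keeper moves with it. Clamped it reads 3 to 18 mm, depending on the keeper's place. While the bail is held it must not be hauled in beyond 2 mm (11 N).
- carriage_top (a point): Centre of the sliding half's top face, cell z 45 mm, on which the keeper is screwed; moves with it.
- weight_200: Brass 200 g weight, 33 x 50 mm, standing left of the cell; bystander.
- weight_100: Brass 100 g weight, 27 x 40 mm, standing left of the cell; bystander.
- marker_blue: Marker with blue cap, 16 x 126 mm, lying right of the cell; bystander.

How it is judged:
By the outcome, as a careful person would: the job done as asked, in the order asked, and still so for the second after the job is handed in, with the robot touching nothing.
It also fails if it takes over 64 s, if anything falls off the work surface, if the arm or the gripper's body presses on something with over 40 N, if the wrist force passes 120 N, or if a joint passes its speed limit or range.

## Robot

A 6-joint arm with a two-finger parallel gripper is mounted at the origin on a cart in front of the work surface, level with it; the furniture and walls round the work are solid. World frame = base frame: x ahead of the robot, y to its left, z up, the work surface at z = 0. Lengths are in mm, angles in rad, forces in N, time in s.
With the tool pointing down it reaches from about 350 to 925 mm from the base axis. Payload 6.4 kg.
Tool frame: the origin (TCP) lies on the centre line of the jaws, within the pads' length; the fingertips stand 8 mm ahead of it and the grasp point (between the pads) lies 11 mm behind it; x points along the fingers, z is the direction in which the jaws open and shut, and the axes are right-handed (so a half turn about x gives the same grasp; the last joint's range is limited). The gripper opens to 85 mm and grips with 20 to 120 N. Pads are 22 mm wide; open, the fingers measure 114 mm over their backs; the gripper's body (76 mm by 85 mm) begins 54 mm behind the grasp point. The pads swing forward as they close: fully open they stand 13 mm farther back than shut.
Start: joints at [1.176, 0.245, 1.558, -0, 1.339, -0.174], TCP at [142.353, 634.232, 239.29] pointing down, gripper open.
Joint ranges: [-3.13, 3.13], [-1.02, 2.26], [0.13, 2.54], [-0.95, 4.09], [0.21, 2.88], [-2.74, 2.74]. Speed limits (rad/s): [2.57, 2.57, 3.14, 3.14, 3.14, 3.14].

## Interface

Orientations are given as a unit quaternion [w, x, y, z].
In Python, from cell import ctrl, vision gives the robot as it stands.
- The arm moves only by the tool servo_tool, never from a script. Its argument "motion" is a list of rows, each a list of 7 numbers: the turn, a rotation vector about the world's x, y, z in degrees, then the shift along the world's x, y, z in m, then the closure, from 0 (fully open) to 1 (shut). A call has 1 to 20 rows; each row shifts and turns the commanded pose from where the row before left it; what a row does not reach is not made up. A row lasts 1/8 s, in which the tool goes at most 62.5 mm and 10.7 degrees, less where a joint would pass 70% of its speed; a pose out of reach is approached as far as the arm can. A call with a gripper value outside its range is refused whole. The fingers move at their own pace and stop on an object; "force" is the grip in N (left out, the last holds). Time passes only in rows, so rows that do not move let the fingers close. It gives the time, the measured TCP pose, the force and the opening at its end, in the units of the state.
- ctrl.state(): the state, without advancing time (a new reading comes with each control period).
- vision.snapshot(name): name is "side" or "top" or "wrist"; returns the picture (420x560x3 uint8, red, green, blue); there is no depth.
- vision.get_calibration(name): a dict with "fovy" (degrees; the focal length in pixels is half the picture's height over the tangent of half this angle, whatever the lens; pixels are square), "cx", "cy" (the principal point, pixels), "world_from_camera" (4x4, takes a point from camera to world coordinates); the wrist camera has in their place "tool_from_camera" (4x4, takes a point from camera to tool coordinates, whose origin is the TCP and whose axes are the tool frame's). Camera axes: x right, y down, z forward; pixel columns grow to the right and rows downward; lengths in mm; the calibration is good to about 2 mm. A picture is of the moment at which its call begins: read the wrist's pose just before it. get_calibration takes no time and is no camera call.
- ctrl.sign_off(): hands the job in, once; it reports no verdict.
The state is a dict: "time": time; "q": joint angles; "joint_vel": joint speeds; "joint_torque": joint torques, N m; "tcp_pos": TCP position; "ee_rot": TCP orientation; "wrist_force": force on the tool from outside, world axes, zero at the start; "wrist_torque": the same for the moment, N m; "grip_width": finger opening in mm.
Only numpy, scipy, OpenCV 4.12 (cv2) and the standard library are available. Lean on these libraries where they do the work, as an engineer would, in place of code of your own. Each camera call takes 0.05 s, during which the arm holds its last target. There are 200 camera calls.

## Working session

There is one attempt and no reset: what is moved stays moved. The work goes in short steps, Python scripts to look and compute and a tool call to move; the robot and the scene stay as the last step left them, time stands still between calls to the robot, and variables do not carry over. Pictures are saved under pics/ and viewed, about 8 in all and at most 12, crops included, and the job is handed in when it is done.

Besides the shell and the picture viewer there is one more tool, called after ">>>" as name([rows], argument=value, ...), one row to a line, values as JSON. servo_tool: Moves the arm, as the interface text tells. Its arguments: {"type":"object","properties":{"motion":{"type":"array"},"force":{"type":"number"}},"required":["motion"]}

```bash
ls; mkdir -p pics
python3 - <<'E'
from cell import ctrl, vision
import cv2,numpy as np
np.set_printoptions(precision=4,suppress=True)
s=ctrl.state();print(s)
for n in("side","top"):
    c=vision.get_calibration(n);print(n,c)
    cv2.imwrite(f"pics/{n}0.png",vision.snapshot(n)[:,:,::-1])
print(vision.get_calibration("wrist"))
a=np.hstack([cv2.imread("pics/side0.png"),cv2.imread("pics/top0.png")])
E
```

```text
pics
{'time': 0.0, 'q': array([ 1.1759,  0.2458,  1.559 , -0.    ,  1.3387, -0.1741]), 'joint_vel': array([0.0006, 0.0014, 0.0014, 0.0007, 0.0003, 0.0002]), 'joint_torque': array([  0.0007, -42.9521, -32.6121,  -0.0002,   0.0054,   0.    ]), 'tcp_pos': array([142.1332, 633.7075, 238.1839]), 'ee_rot': array([ 0.5514, -0.4422,  0.5526,  0.4415]), 'wrist_force': array([ 0.0384,  0.4167, -0.7457]), 'wrist_torque': array([-0.0055, -0.0155,  0.0083]), 'grip_width': 85.27125953548781}
side {'fovy': 49.301093437310385, 'cx': 279.8221394321802, 'cy': 208.23510263976905, 'world_from_camera': array([[ -0.8255,  -0.1804,   0.5347, -40.2419],
       [ -0.5643,   0.2794,  -0.7769, 567.654 ],
       [ -0.0093,  -0.9431,  -0.3324, 396.188 ],
       [  0.    ,   0.    ,   0.    ,   1.    ]])}
top {'fovy': 45.282057714889724, 'cx': 275.9732806985037, 'cy': 206.43029448471364, 'world_from_camera': array([[   0.0244,   -0.9942,    0.1046,  348.0539],
       [  -0.9996,   -0.023 ,    0.014 , -190.1948],
       [  -0.0116,   -0.1049,   -0.9944, 1404.432 ],
       [   0.    ,    0.    ,    0.    ,    1.    ]])}
{'fovy': 67.09922228570451, 'cx': 282.344575511749, 'cy': 205.6007994432181, 'tool_from_camera': array([[  -0.0006,   -0.2668,    0.9638, -134.8698],
       [   0.    ,   -0.9638,   -0.2668,   67.5088],
       [   1.    ,   -0.0001,    0.0006,    0.4868],
       [   0.    ,    0.    ,    0.    ,    1.    ]])}
```

View pics/side0.png

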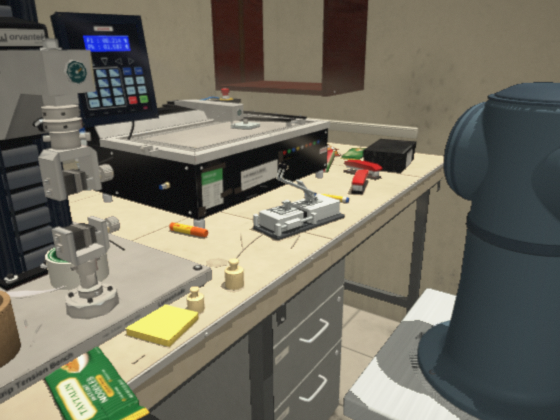

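View pics/top0.png

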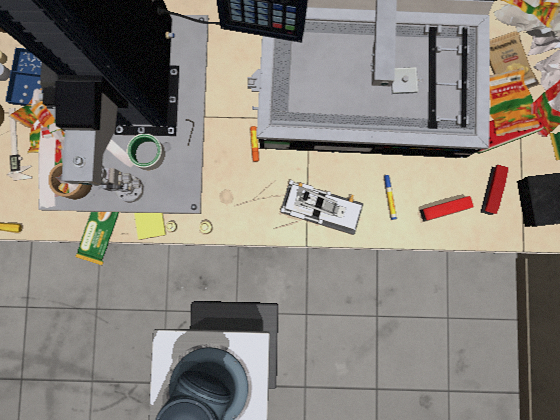

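The cell is at about (321,207) in the top view and (298,213) in the side view. The weights are at its left and the marker at its right. I'll enlarge both views.

```bash
cat > h.py <<'E'
import numpy as np,cv2
from cell import ctrl,vision
from scipy.spatial.transform import Rotation as R
np.set_printoptions(precision=2,suppress=True)
def toolpose(s=None):
    s=s or ctrl.state();T=np.eye(4);w,x,y,z=s['ee_rot'];T[:3,:3]=R.from_quat([x,y,z,w]).as_matrix();T[:3,3]=s['tcp_pos'];return T
def cam(n,T=None):
    c=vision.get_calibration(n);f=210/np.tan(np.radians(c['fovy']/2))
    W=c['world_from_camera'] if n!='wrist' else (toolpose() if T is None else T)@c['tool_from_camera']
    return f,c['cx'],c['cy'],W
def ray(C,u,v):
    f,cx,cy,W=C;d=W[:3,:3]@np.array([(u-cx)/f,(v-cy)/f,1]);return W[:3,3],d
def atz(C,u,v,z):
    o,d=ray(C,u,v);return o+d*(z-o[2])/d[2]
def proj(C,p):
    f,cx,cy,W=C;q=(np.asarray(p)-W[:3,3])@W[:3,:3];return np.array([cx+f*q[...,0]/q[...,2],cy+f*q[...,1]/q[...,2]]).T
E
python3 - <<'E'
from h import *
a=cv2.imread("pics/side0.png")[165:245,240:355];b=cv2.imread("pics/top0.png")[170:245,270:370]
a=cv2.resize(a,(575,400),interpolation=cv2.INTER_CUBIC);b=cv2.resize(b,None,fx=5,fy=5,interpolation=cv2.INTER_CUBIC)[:, :500]
print(a.shape,b.shape)
o=np.zeros((600,800,3),np.uint8)
a=cv2.resize(a,(400,278)); o[:278,:400]=a; o[:300,400:800]=cv2.resize(b,(400,300))
cv2.imwrite("pics/c1.png",o)
C=cam("top")
for p in[(288,179),(361,203),(354,234),(281,213),(321,207)]:print(atz(C,*p,10))
E
```

```text
(400, 575, 3) (375, 500, 3)
[ 572.72 -202.29   10.  ]
[ 509.78 -406.73   10.  ]
[ 423.1 -388.    10. ]
[ 476.68 -184.92   10.  ]
[ 496.02 -295.77   10.  ]
```

View pics/c1.png

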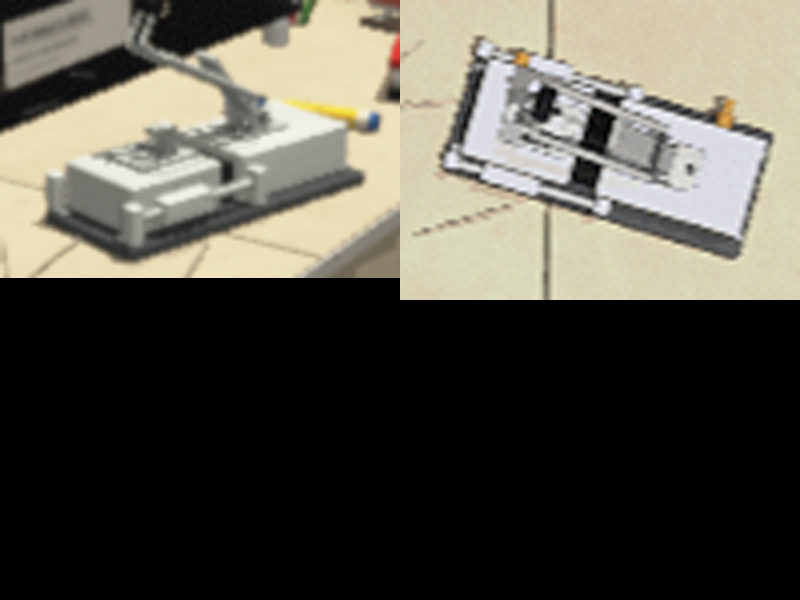

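The keeper is at the left (+y world) end and the latch at the right. The bail stands up, with its knob near top pixel (306,196). Next: cell pose, knob, and tool heading.

Run:
```python
from h import *
T=toolpose();print(T)
th=np.radians(74);c=np.array([495.6,-295.5,0]);cx=np.array([np.cos(th),np.sin(th),0]);cy=np.array([-cx[1],cx[0],0])
def cut(C,u,v):
    o,d=ray(C,u,v);t=(c-o)@cy/(d@cy);p=o+d*t;return p,(p-c)@cx
print(cut(cam('top'),305.8,195.8),cut(cam('side'),280,168.5))
# triangulate
A=[];b=[]
for n,u,v in(('top',305.8,195.8),('side',280,168.5)):
    o,d=ray(cam(n),u,v);d/=np.linalg.norm(d);P=np.eye(3)-np.outer(d,d);A.append(P);b.append(P@o)
p=np.linalg.solve(sum(A),sum(b));print(p,(p-c)@cx,(p-c)@cy)
for z in(cy,-cy):
    x=np.array([0,0,-1.]);M=np.c_[x,np.cross(z,x),z]
    print(np.degrees(R.from_matrix(M@T[:3,:3].T).as_rotvec()))
```

```text
[[ -0.    -0.98   0.22 142.19]
 [ -0.     0.22   0.98 633.76]
 [ -1.     0.    -0.   238.28]
 [  0.     0.     0.     1.  ]]
(array([ 509.51, -246.99,  142.43]), np.float64(50.46430907169319)) (array([ 512.29, -237.29,  144.53]), np.float64(60.55957446241836))
[ 512.79 -244.87  142.5 ] 53.40464140710222 -2.5690842729734724
[ 0.1   0.04 86.65]
[  0.04  -0.11 -93.35]
```

>>> servo_tool([
  [0,0,-4.67,0.018,-0.045,0.0015,0],
  [0,0,-4.67,0.018,-0.045,0.0015,0],
  [0,0,-4.67,0.018,-0.045,0.0015,0],
  [0,0,-4.67,0.018,-0.045,0.0015,0],
  [0,0,-4.67,0.018,-0.045,0.0015,0],
  [0,0,-4.67,0.018,-0.045,0.0015,0],
  [0,0,-4.67,0.018,-0.045,0.0015,0],
  [0,0,-4.67,0.018,-0.045,0.0015,0],
  [0,0,-4.67,0.018,-0.045,0.0015,0],
  [0,0,-4.67,0.018,-0.045,0.0015,0],
  [0,0,-4.67,0.018,-0.045,0.0015,0],
  [0,0,-4.67,0.018,-0.045,0.0015,0],
  [0,0,-4.67,0.018,-0.045,0.0015,0],
  [0,0,-4.67,0.018,-0.045,0.0015,0],
  [0,0,-4.67,0.018,-0.045,0.0015,0],
  [0,0,-4.67,0.018,-0.045,0.0015,0],
  [0,0,-4.67,0.018,-0.045,0.0015,0],
  [0,0,-4.67,0.018,-0.045,0.0015,0],
  [0,0,-4.67,0.018,-0.045,0.0015,0],
  [0,0,-4.67,0.018,-0.045,0.0015,0],
])

```text
time: 2.6
tcp_pos: [502.6, -267.2, 268.8]
ee_rot: [0.7, 0.1, 0.7, -0.1]
wrist_force: [1.0, 0.4, 0.5]
grip_width: 85.3
```

Run:
```python
from h import *
s=ctrl.state();print(s['time'],s['q'],s['joint_vel']);T=toolpose();print(T)
np.save('T1.npy',T);im=vision.snapshot('wrist')[:,:,::-1];cv2.imwrite('pics/w1.png',im)
cv2.imwrite('pics/w1b.png',cv2.resize(im,(800,600),interpolation=cv2.INTER_CUBIC))
```

```text
2.6 [-0.69  0.03  1.74  0.    1.37 -0.4 ] [-0.36  0.69 -0.72  0.    0.02  0.29]
[[  -0.      0.28    0.96  502.57]
 [   0.      0.96   -0.28 -267.23]
 [  -1.      0.     -0.    268.79]
 [   0.      0.      0.      1.  ]]
```

View pics/w1b.png

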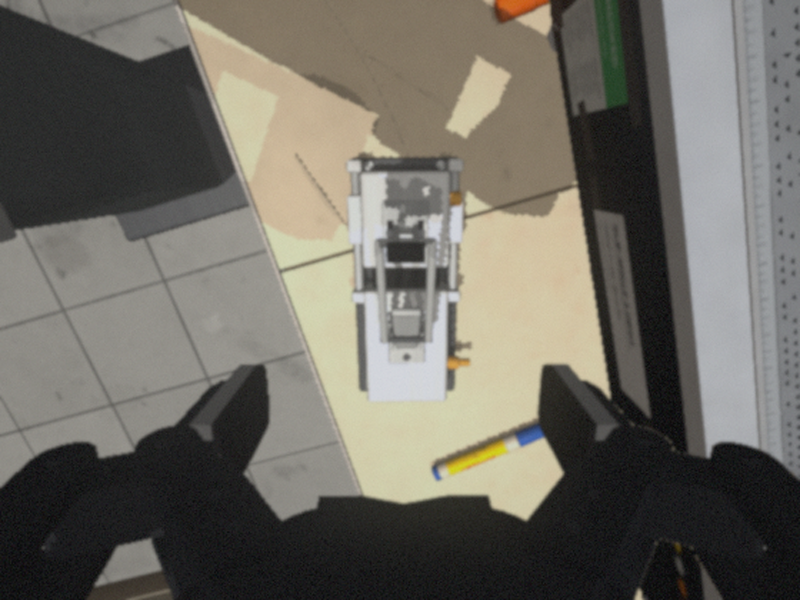

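The picture shows the cell almost upright in the image, with the keeper up and the knob at about (405,250) of 800x600. Here's an enlarged crop.

Run:
```python
from h import *
im=cv2.imread('pics/w1.png')[100:290,235:345]
im=cv2.rotate(im,cv2.ROTATE_90_CLOCKWISE) # width190 height110
cv2.imwrite('pics/w1c.png',cv2.resize(im,None,fx=4.2,fy=4.2,interpolation=cv2.INTER_CUBIC))
```

```text
(no output)
```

View pics/w1c.png

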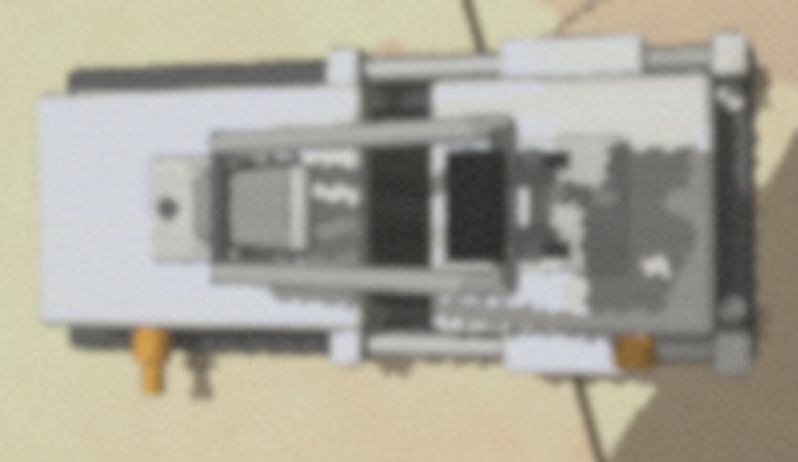

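Run:
```python
from h import *
C=cam('wrist',np.load('T1.npy'))
P=lambda X,Y:(235+Y/4.2-.4,100+189-X/4.2+.4)
B=[atz(C,*P(*p),45) for p in((40,95),(40,322),(362,327),(362,87))]
for b in B:print(b)
l=(B[0]+B[1])/2;r=(B[2]+B[3])/2;d=r-l;print('len',np.linalg.norm(d),'wid',np.linalg.norm(B[0]-B[1]),np.linalg.norm(B[2]-B[3]),'ang',np.degrees(np.arctan2(d[1],d[0])))
th=np.arctan2(d[1],d[0]);cx=np.array([np.cos(th),np.sin(th),0]);cy=np.array([-cx[1],cx[0],0])
c=(l+r)/2+49*cx;c[2]=0;print('c',c)
def cut(u,v):
    o,dd=ray(C,u,v);t=(c-o)@cy/(dd@cy);return o+dd*t
for z in (135,140,145,150,155,160):
    p=atz(C,*P(475,206),z);print(z,(p-c)@cx,(p-c)@cy)
# model: lever angle sweep
for a in np.arange(.7,1.2,.05):
    h=np.array([-35+18*np.cos(a+.35),57+18*np.sin(a+.35)]);b=a-.4;e=np.array([np.cos(b),np.sin(b)]);n=np.array([-e[1],e[0]])
    k=h+107*e+28*n;br=h+93*e;tp=np.array([-35,57])+60*np.array([np.cos(a),np.sin(a)])
    W=lambda q:c+q[0]*cx+np.array([0,0,q[1]])
    f=lambda q:(lambda uv:((189.4-(uv[1]-100))*4.2,(uv[0]-234.6)*4.2))(proj(C,W(q)))
    print(a.round(2),k,'knob',np.round(f(k)),'bar',np.round(f(br)),'tip',np.round(f(tp)))
```

```text
[ 436.39 -381.     45.  ]
[ 501.58 -399.94   45.  ]
[ 528.45 -303.94   45.  ]
[ 464.11 -285.24   45.  ]
len 99.68957278710428 wid 67.89050748033337 66.99823348364714 ang 74.11093103348027
c [ 496.05 -295.4     0.  ]
135 48.829979095167985 0.33823001108443607
140 49.72308496089274 0.3499774328789011
145 50.616190826617526 0.36172485467337573
150 51.5092966923423 0.3734722764678486
155 52.402402558067074 0.3852196982623765
160 53.29550842379186 0.3969671200568511
0.7 [ 67.9  130.98] knob [571. 207.] bar [563. 207.] tip [348. 208.]
0.75 [ 64.08 136.03] knob [549. 207.] bar [550. 207.] tip [337. 208.]
0.8 [ 60.   140.89] knob [526. 208.] bar [536. 207.] tip [326. 208.]
0.85 [ 55.69 145.53] knob [500. 208.] bar [521. 207.] tip [315. 208.]
0.9 [ 51.15 149.95] knob [473. 208.] bar [504. 207.] tip [303. 208.]
0.95 [ 46.4  154.14] knob [445. 208.] bar [486. 207.] tip [291. 208.]
1.0 [ 41.44 158.09] knob [415. 208.] bar [467. 208.] tip [279. 208.]
1.05 [ 36.3  161.78] knob [384. 209.] bar [446. 208.] tip [266. 208.]
1.1 [ 30.97 165.22] knob [351. 209.] bar [425. 208.] tip [254. 208.]
1.15 [ 25.48 168.38] knob [318. 209.] bar [402. 208.] tip [241. 208.]
```

The lever is at about 0.90 rad and the knob at cell (51, 0, 150). The bar and handle tip both match the model. Now I'll go over the knob.

>>> servo_tool([
  [0,0,0,0.004,0.01,-0.03,0],
  [0,0,0,0.004,0.01,-0.04,0],
  [0,0,0,0,0,-0.015,0],
  [0,0,0,0,0,0,0],
  [0,0,0,0,0,0,0],
])

```text
time: 3.28
tcp_pos: [511.1, -246.7, 186.1]
ee_rot: [0.701, 0.098, 0.699, -0.099]
wrist_force: [0.3, -0.2, 0.2]
grip_width: 85.7
```

```bash
cat >> h.py <<'E'
th=np.radians(74.11);CX=np.array([np.cos(th),np.sin(th),0]);CY=np.array([-CX[1],CX[0],0]);CO=np.array([496.05,-295.4,0])
def tocell(p):
    d=np.asarray(p)-CO;return np.array([d@CX,d@CY,d[2]])
def rep():
    s=ctrl.state();f=s['wrist_force'];T=toolpose(s);print('t',round(s['time'],2),'tcp cell',tocell(s['tcp_pos']),'w',round(s['grip_width'],1),'F cell',np.array([f@CX,f@CY,f[2]]),'tool z in cell',T[:3,2]@CX,'tx',T[:3,0])
    return s
def ik(bx,bz):
    "bar centre (cell) -> lever, bail angle, knob cell x,z"
    P=np.array([-35,57.]);v=np.array([bx,bz])-P;D=np.hypot(*v)
    g=np.arccos((18**2+D*D-93**2)/(36*D));u=np.arctan2(v[1],v[0])+g
    h=P+18*np.array([np.cos(u),np.sin(u)]);e=(np.array([bx,bz])-h)/93
    return u-.35,np.arctan2(e[1],e[0]),h+107*e+28*np.array([-e[1],e[0]])
E
python3 - <<'E'
from h import *
s=rep();print(s['tcp_pos'])
C=cam('wrist');im=vision.snapshot('wrist')[:,:,::-1];cv2.imwrite('pics/w2.png',im)
print(proj(C,CO+51.2*CX+[0,0,150]))
cv2.imwrite('pics/w2b.png',cv2.resize(im[90:330,160:400],(600,600),interpolation=cv2.INTER_CUBIC))
E
```

```text
t 3.27 tcp cell [ 50.99  -1.16 186.13] w 85.7 F cell [-0.1  -0.36  0.23] tool z in cell -0.003056661684943768 tx [ 0. -0. -1.]
[ 511.13 -246.68  186.13]
[280.21 239.88]
```

View pics/w2b.png

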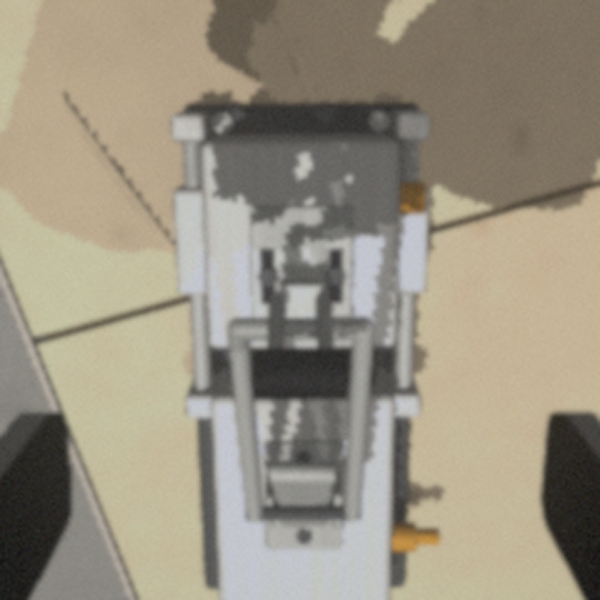

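The wrist view shows the bar at crop (302,328), where predicted. The knob is dark against the seal between the arms at (300,375), so the TCP is above it. Descend and grip.

>>> servo_tool([
  [0,0,0,0,0,-0.015,0],
  [0,0,0,0,0,-0.015,0],
  [0,0,0,0,0,-0.015,0],
  [0,0,0,0,0,0,0.5],
  [0,0,0,0,0,0,0.7],
  [0,0,0,0,0,0,1],
  [0,0,0,0,0,0,1],
  [0,0,0,0,0,0,1],
  [0,0,0,0,0,0,1],
], force=30)

```text
time: 4.45
tcp_pos: [510.5, -245.5, 139.6]
ee_rot: [0.7, 0.099, 0.7, -0.099]
wrist_force: [-0.6, 3.1, 2.2]
grip_width: 20.9
```

Run:
```python
from h import *
s=rep();print(s['tcp_pos'])
C=cam('wrist');im=vision.snapshot('wrist')[:,:,::-1];cv2.imwrite('pics/w3.png',im)
np.save('T3.npy',toolpose())
for bx,bz in((52,119),(71,70),(70.5,60),(70.5,54),(68,54),(66,54),(62,54),(58,54),(52,54),(45,54),(51.7,59)):
    l,b,k=ik(bx,bz);print(bx,bz,'lever',l.round(2),'rel',(l-b).round(2),'knob',k)
```

```text
t 4.45 tcp cell [ 51.9   -0.24 139.6 ] w 20.9 F cell [2.78 1.43 2.16] tool z in cell -0.002769938775139307 tx [ 0.  0. -1.]
[ 510.49 -245.55  139.6 ]
52 119 lever 0.91 rel 0.4 knob [ 50.75 150.28]
71 70 lever 0.41 rel 0.41 knob [84.83 98.08]
70.5 60 lever 0.42 rel 0.52 knob [87.28 86.43]
70.5 54 lever 0.36 rel 0.52 knob [88.75 79.43]
68 54 lever 0.53 rel 0.71 knob [86.83 79.01]
66 54 lever 0.65 rel 0.84 knob [85.18 78.74]
62 54 lever 0.87 rel 1.09 knob [81.67 78.35]
58 54 lever 1.09 rel 1.32 knob [77.92 78.15]
52 54 lever 1.43 rel 1.65 knob [71.86 78.2 ]
45 54 lever 1.91 rel 2.09 knob [63.85 78.99]
51.7 59 lever 1.5 rel 1.67 knob [70.11 84.32]
```

Run:
```python
from h import *
k0=np.array([50.75,150.28])
for a in np.radians([31,26.5,22,18,14,10,6.5,3.5,1.6]):
    bx,bz=-35+105.6*np.cos(a),57+105.6*np.sin(a);l,b,k=ik(bx,bz);d=k-k0;k0=k
    print(np.array([bx,bz]),'lev %.2f rel %.2f'%(l,l-b),k,'world d mm',np.r_[d[0]*CX[:2],d[1]])
```

```text
[ 55.52 111.39] lev 0.92 rel 0.51 [ 57.16 142.65] world d mm [ 1.75  6.16 -7.63]
[ 59.51 104.12] lev 0.85 rel 0.51 [ 63.59 135.16] world d mm [ 1.76  6.19 -7.49]
[62.91 96.56] lev 0.77 rel 0.51 [ 69.42 127.18] world d mm [ 1.6   5.61 -7.98]
[65.43 89.63] lev 0.70 rel 0.51 [ 74.06 119.72] world d mm [ 1.27  4.46 -7.45]
[67.46 82.55] lev 0.63 rel 0.51 [ 78.17 111.96] world d mm [ 1.13  3.95 -7.76]
[69.   75.34] lev 0.56 rel 0.51 [ 81.73 103.94] world d mm [ 0.97  3.42 -8.03]
[69.92 68.95] lev 0.50 rel 0.51 [84.38 96.72] world d mm [ 0.72  2.55 -7.21]
[70.4  63.45] lev 0.44 rel 0.51 [86.29 90.42] world d mm [ 0.52  1.84 -6.3 ]
[70.56 59.95] lev 0.41 rel 0.51 [87.33 86.38] world d mm [ 0.29  1.   -4.04]
```

>>> servo_tool([
  [0,0,0,0.0017,0.006,-0.0076,1],
  [0,0,0,0.0018,0.0062,-0.0075,1],
  [0,0,0,0.0016,0.0056,-0.008,1],
  [0,0,0,0.0013,0.0045,-0.0075,1],
  [0,0,0,0.0011,0.004,-0.0078,1],
  [0,0,0,0.001,0.0034,-0.008,1],
  [0,0,0,0.0007,0.0025,-0.0072,1],
  [0,0,0,0.0005,0.0018,-0.0063,1],
  [0,0,0,0.0003,0.001,-0.004,1],
  [0,0,0,0,0,0,1],
  [0,0,0,0,0,0,1],
])

```text
time: 5.88
tcp_pos: [520.3, -210.7, 75.4]
ee_rot: [0.7, 0.099, 0.7, -0.099]
wrist_force: [-0.9, 0.5, 0.4]
grip_width: 20.8
```

Run:
```python
from h import *
s=rep()
C=cam('wrist');im=vision.snapshot('wrist')[:,:,::-1];cv2.imwrite('pics/w4.png',im)
sd=vision.snapshot('side')[:,:,::-1]
l=np.zeros((600,800,3),np.uint8)
l[:600,:400]=cv2.resize(im[110:350,200:360],(400,600),interpolation=cv2.INTER_CUBIC);l[:400,400:]=cv2.resize(sd[160:240,250:330],(400,400),interpolation=cv2.INTER_CUBIC)
cv2.imwrite('pics/w4b.png',l)
for n,p in(('knob',(87.3,0,86.4)),('bar',(70.5,0,60)),('lipend nom',(57.7,0,66)),('post nom',(48.7,0,66)),('footend',(80.7,0,49))):
    u=proj(C,CO+p[0]*CX+[0,0,p[2]]);v=proj(cam('side'),CO+p[0]*CX+[0,0,p[2]]);print(n,(u-[200,110])*2.5,(v-[250,160])*5+[400,0])
```

```text
t 5.88 tcp cell [88.08 -0.09 75.35] w 20.8 F cell [0.26 0.98 0.37] tool z in cell -0.0029947994287263793 tx [-0.  0. -1.]
knob [205.47 430.75] [503.75 180.88]
bar [205.82 439.85] [533.91 229.26]
lipend nom [205.99 509.53] [555.68 210.56]
post nom [206.12 546.65] [570.9  206.37]
footend [205.71 373.26] [516.59 257.4 ]
```

View pics/w4b.png

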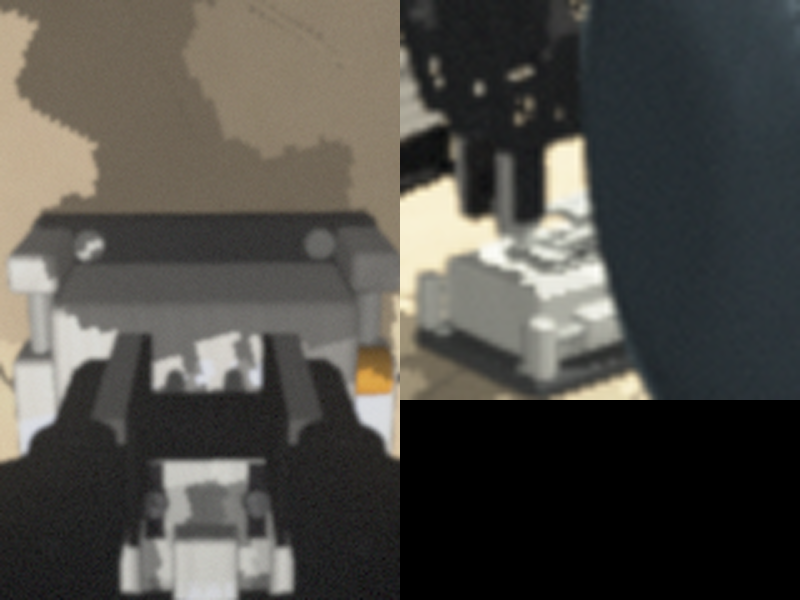

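The knob is held centrally at (207,425). Behind it is the keeper's bright lip, with its tooth edge near row 530–540, so the seat is about 6–7 mm towards the latch. I'll lower gently and feel for the foot.

>>> servo_tool([
  [0,0,0,0,0,-0.002,1],
  [0,0,0,0,0,-0.002,1],
  [0,0,0,0,0,-0.002,1],
  [0,0,0,0,0,-0.001,1],
  [0,0,0,0,0,0,1],
  [0,0,0,0,0,0,1],
])

```text
time: 6.72
tcp_pos: [520.5, -210.2, 68.3]
ee_rot: [0.7, 0.099, 0.7, -0.098]
wrist_force: [0.1, 5.0, 2.6]
grip_width: 21.2
```

```bash
python3 -c "
from h import *;rep()"
```

```text
t 6.72 tcp cell [88.59 -0.16 68.28] w 21.2 F cell [4.82 1.23 2.57] tool z in cell -0.002745967612447953 tx [ 0.  0. -1.]
```

>>> servo_tool([
  [0,0,0,0,0,-0.001,1],
  [0,0,0,0,0,0,1],
  [0,0,0,0,0,0,1],
])

```text
time: 7.1
tcp_pos: [520.6, -210.3, 68.1]
ee_rot: [0.7, 0.099, 0.7, -0.098]
wrist_force: [-2.1, 6.3, 7.6]
grip_width: 21.0
```

```bash
python3 -c "
from h import *;rep()"
```

```text
t 7.1 tcp cell [88.59 -0.28 68.06] w 21.0 F cell [5.51 3.72 7.64] tool z in cell -0.0026435989908851283 tx [-0.  0. -1.]
```

>>> servo_tool([
  [0,0,0,0,0,-0.001,1],
  [0,0,0,0,0,0,1],
  [0,0,0,0,0,0,1],
])

```text
time: 7.48
tcp_pos: [520.6, -210.3, 67.9]
ee_rot: [0.7, 0.099, 0.7, -0.098]
wrist_force: [-5.6, 8.6, 13.2]
grip_width: 21.4
```

```bash
python3 -c "
from h import *;rep()"
```

```text
t 7.47 tcp cell [88.56 -0.35 67.9 ] w 21.4 F cell [ 6.78  7.73 13.18] tool z in cell -0.002678159825918992 tx [-0.  0. -1.]
```

Contact with the foot is at TCP z ≈ 68.2, close to the model. I'll back up to about 1.5 mm over it and draw back.

>>> servo_tool([
  [0,0,0,0,0,-0.0,1],
  [0,0,0,0,0,0.002,1],
  [0,0,0,0,0,0.0015,1],
  [0,0,0,0,0,0,1],
  [0,0,0,0,0,0,1],
])

```text
time: 8.1
tcp_pos: [520.3, -210.4, 69.6]
ee_rot: [0.7, 0.099, 0.7, -0.098]
wrist_force: [1.1, 5.0, 2.6]
grip_width: 20.8
```

```bash
python3 -c "
from h import *;rep()"
```

```text
t 8.1 tcp cell [88.44 -0.04 69.62] w 20.8 F cell [5.11 0.33 2.58] tool z in cell -0.002917993422937682 tx [-0.  0. -1.]
```

>>> servo_tool([
  [0,0,0,-0.0005,-0.0019,0,1],
  [0,0,0,-0.0005,-0.0019,-0.0001,1],
  [0,0,0,-0.0005,-0.0019,-0.0001,1],
  [0,0,0,-0.0005,-0.0019,-0.0001,1],
  [0,0,0,0,0,0,1],
  [0,0,0,0,0,0,1],
])

```text
time: 8.85
tcp_pos: [518.4, -217.7, 69.3]
ee_rot: [0.7, 0.099, 0.7, -0.098]
wrist_force: [-0.5, 6.9, 2.8]
grip_width: 20.9
```

```bash
python3 -c "
from h import *;rep()"
```

```text
t 8.85 tcp cell [80.83 -0.18 69.29] w 20.9 F cell [6.51 2.42 2.82] tool z in cell -0.0027773452024931317 tx [-0.  0. -1.]
```

>>> servo_tool([
  [0,0,0,-0.0005,-0.0019,0,1],
  [0,0,0,-0.0005,-0.0019,0,1],
  [0,0,0,-0.0005,-0.0019,0,1],
  [0,0,0,0,0,0,1],
  [0,0,0,0,0,0,1],
])

```text
time: 9.48
tcp_pos: [516.7, -223.8, 69.3]
ee_rot: [0.7, 0.099, 0.7, -0.098]
wrist_force: [0.2, 5.1, 1.4]
grip_width: 21.1
```

```bash
python3 -c "
from h import *;rep()"
```

```text
t 9.47 tcp cell [74.54 -0.23 69.27] w 21.1 F cell [4.93 1.2  1.43] tool z in cell -0.0027666904188536887 tx [-0.  0. -1.]
```

>>> servo_tool([
  [0,0,0,-0.0005,-0.0019,0,1],
  [0,0,0,0,0,0,1],
  [0,0,0,0,0,0,1],
])

```text
time: 9.85
tcp_pos: [516.2, -225.8, 69.3]
ee_rot: [0.7, 0.099, 0.7, -0.099]
wrist_force: [-0.7, 4.9, 1.2]
grip_width: 21.4
```

```bash
python3 -c "
from h import *;rep()"
```

```text
t 9.85 tcp cell [72.49 -0.26 69.32] w 21.4 F cell [4.53 2.02 1.21] tool z in cell -0.0027756887713428903 tx [-0.  0. -1.]
```

>>> servo_tool([
  [0,0,0,-0.0005,-0.0019,0,1],
  [0,0,0,0,0,0,1],
  [0,0,0,0,0,0,1],
])

```text
time: 10.22
tcp_pos: [515.7, -227.7, 69.4]
ee_rot: [0.7, 0.099, 0.7, -0.099]
wrist_force: [-0.6, 4.4, 1.4]
grip_width: 21.1
```

```bash
python3 -c "
from h import *;rep()"
```

```text
t 10.22 tcp cell [70.45 -0.33 69.39] w 21.1 F cell [4.06 1.81 1.45] tool z in cell -0.0027884323105345226 tx [-0.  0. -1.]
```

>>> servo_tool([
  [0,0,0,-0.0005,-0.0019,0,1],
  [0,0,0,0,0,0,1],
  [0,0,0,0,0,0,1],
])

```text
time: 10.6
tcp_pos: [515.2, -229.7, 69.4]
ee_rot: [0.7, 0.099, 0.7, -0.099]
wrist_force: [-0.9, 4.4, 1.1]
grip_width: 21.6
```

```bash
python3 -c "
from h import *;rep()"
```

```text
t 10.6 tcp cell [68.45 -0.39 69.44] w 21.6 F cell [3.98 2.06 1.08] tool z in cell -0.0028121773198977406 tx [-0.  0. -1.]
```

>>> servo_tool([
  [0,0,0,-0.0005,-0.0014,0,1],
  [0,0,0,0,0,0,1],
  [0,0,0,0,0,0,1],
])

```text
time: 10.98
tcp_pos: [514.7, -231.1, 69.5]
ee_rot: [0.7, 0.099, 0.7, -0.099]
wrist_force: [-1.8, 4.4, 0.8]
grip_width: 21.2
```

```bash
python3 -c "
from h import *;rep()"
```

```text
t 10.97 tcp cell [66.98 -0.35 69.48] w 21.2 F cell [3.74 2.97 0.78] tool z in cell -0.0028231076584208986 tx [-0.  0. -1.]
```

>>> servo_tool([
  [0,0,0,-0.0004,-0.0014,0,1],
  [0,0,0,0,0,0,1],
  [0,0,0,0,0,0,1],
])

```text
time: 11.35
tcp_pos: [514.4, -232.5, 69.5]
ee_rot: [0.7, 0.099, 0.7, -0.099]
wrist_force: [-1.7, 4.2, 1.3]
grip_width: 21.2
```

```bash
python3 -c "
from h import *;rep()"
```

```text
t 11.35 tcp cell [65.53 -0.38 69.51] w 21.2 F cell [3.53 2.82 1.3 ] tool z in cell -0.0028432748143200183 tx [-0.  0. -1.]
```

>>> servo_tool([
  [0,0,0,-0.0003,-0.001,0,1],
  [0,0,0,0,0,0,1],
  [0,0,0,0,0,0,1],
])

```text
time: 11.72
tcp_pos: [514.0, -233.4, 69.4]
ee_rot: [0.7, 0.099, 0.7, -0.099]
wrist_force: [-1.6, 5.6, 1.0]
grip_width: 20.9
```

```bash
python3 -c "
from h import *;rep()"
```

```text
t 11.72 tcp cell [64.56 -0.32 69.45] w 20.9 F cell [4.98 3.06 0.96] tool z in cell -0.0028353459281253747 tx [-0.  0. -1.]
```

>>> servo_tool([
  [0,0,0,-0.0003,-0.001,0,1],
  [0,0,0,0,0,0,1],
  [0,0,0,0,0,0,1],
])

```text
time: 12.1
tcp_pos: [513.8, -234.3, 69.4]
ee_rot: [0.7, 0.099, 0.7, -0.099]
wrist_force: [-1.6, 4.5, 1.3]
grip_width: 21.2
```

```bash
python3 -c "
from h import *;rep()"
```

```text
t 12.1 tcp cell [63.58 -0.31 69.42] w 21.2 F cell [3.93 2.75 1.29] tool z in cell -0.0028505714429662775 tx [-0.  0. -1.]
```

>>> servo_tool([
  [0,0,0,-0.0003,-0.001,0,1],
  [0,0,0,0,0,0,1],
  [0,0,0,0,0,0,1],
])

```text
time: 12.48
tcp_pos: [513.6, -234.9, 69.5]
ee_rot: [0.7, 0.099, 0.7, -0.098]
wrist_force: [-0.8, 6.2, 2.4]
grip_width: 21.2
```

```bash
python3 -c "
from h import *;rep()"
```

```text
t 12.47 tcp cell [62.97 -0.29 69.48] w 21.2 F cell [5.77 2.51 2.35] tool z in cell -0.002889523891565607 tx [-0.  0. -1.]
```

>>> servo_tool([
  [0,0,0,-0.0003,-0.001,0,1],
  [0,0,0,0,0,0,1],
  [0,0,0,0,0,0,1],
])

```text
time: 12.85
tcp_pos: [513.4, -235.5, 69.6]
ee_rot: [0.7, 0.1, 0.7, -0.098]
wrist_force: [-0.2, 8.6, 3.7]
grip_width: 20.8
```

Run:
```python
from h import *
rep();C=cam('wrist');im=vision.snapshot('wrist')[:,:,::-1];cv2.imwrite('pics/w5.png',im)
cv2.imwrite('pics/w5b.png',cv2.resize(im[250:420,180:380],(800,600)[:2] if 0 else (700,595),interpolation=cv2.INTER_CUBIC))
for n,p in(('knob',(62,0,79.5)),('lipend',(51.7,0,66)),('post',(42,0,66)),('bar',(43,0,54)),('footend',(74,0,49)),('tip',(-42,0,116)),('blk end z45',(2,0,45))):
    print(n,(proj(C,CO+p[0]*CX+[0,0,p[2]])-[180,250])*3.5)
```

```text
t 12.85 tcp cell [62.37 -0.32 69.57] w 20.8 F cell [8.23 2.57 3.69] tool z in cell -0.00301529110922863 tx [ 0.  0. -1.]
knob [355.84 105.55]
lipend [356.35 124.67]
post [356.58 186.17]
bar [356.71 135.97]
footend [356.08 -67.96]
tip [ 358.17 1051.98]
blk end z45 [357.62 325.11]
```

View pics/w5b.png

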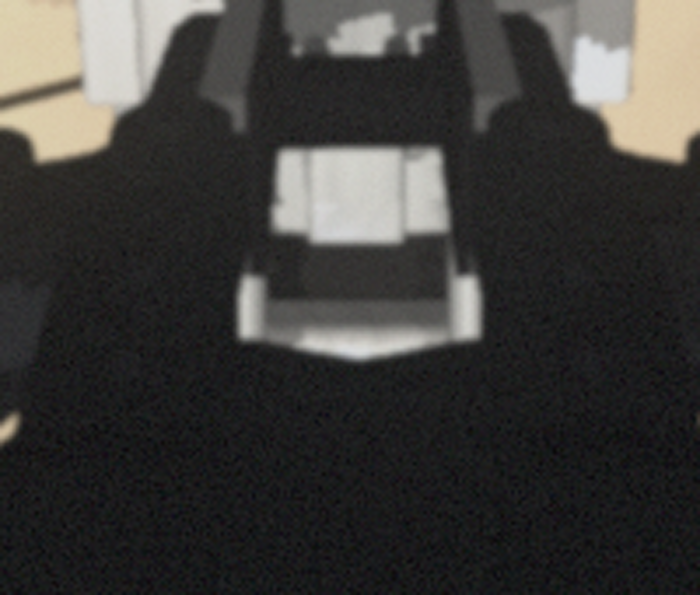

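The bar is up against the post: force rises at about 4 N/mm, carriage load about 4 N, and the place fits a seat of about 44.5. I'll raise it under the lip, keeping a light pull.

Run:
```python
from h import *
for z in(53.5,55,56,57,58,59):
    l,b,k=ik(43.7,z);print(z,l.round(2),b.round(3),k)
```

```text
53.5 2.02 -0.173 [62.32 78.66]
55 2.04 -0.154 [61.82 80.53]
56 2.06 -0.141 [61.49 81.76]
57 2.07 -0.128 [61.16 82.99]
58 2.08 -0.115 [60.83 84.2 ]
59 2.1 -0.103 [60.5  85.42]
```

>>> servo_tool([
  [0,0,0,0.0,0.0,0.001,1],
  [0,0,0,-0.0001,-0.0003,0.001,1],
  [0,0,0,-0.0001,-0.0003,0.001,1],
  [0,0,0,0,0,0,1],
  [0,0,0,0,0,0,1],
])

```text
time: 13.52
tcp_pos: [513.1, -236.0, 72.1]
ee_rot: [0.7, 0.1, 0.7, -0.098]
wrist_force: [0.7, 7.5, 0.8]
grip_width: 21.5
```

```bash
python3 -c "
from h import *;rep()"
```

```text
t 13.53 tcp cell [61.78 -0.09 72.13] w 21.5 F cell [7.42 1.36 0.85] tool z in cell -0.002973584019600611 tx [-0.  0. -1.]
```

>>> servo_tool([
  [0,0,0,-0.0001,-0.0003,0.001,1],
  [0,0,0,-0.0001,-0.0003,0.001,1],
  [0,0,0,0,0,0,1],
  [0,0,0,0,0,0,1],
])

```text
time: 14.02
tcp_pos: [512.9, -236.5, 74.0]
ee_rot: [0.7, 0.1, 0.7, -0.098]
wrist_force: [0.9, 8.3, 0.9]
grip_width: 21.2
```

```bash
python3 -c "
from h import *;rep()"
```

```text
t 14.03 tcp cell [61.29 -0.05 74.03] w 21.2 F cell [8.24 1.4  0.92] tool z in cell -0.003047432360649779 tx [ 0.  0. -1.]
```

>>> servo_tool([
  [0,0,0,-0.0001,-0.0003,0.001,1],
  [0,0,0,0,0,0,1],
  [0,0,0,0,0,0,1],
])

```text
time: 14.4
tcp_pos: [512.8, -236.7, 75.0]
ee_rot: [0.7, 0.1, 0.7, -0.098]
wrist_force: [1.4, 7.9, -0.3]
grip_width: 21.2
```

```bash
python3 -c "
from h import *;rep()"
```

```text
t 14.4 tcp cell [61.03 -0.04 74.99] w 21.2 F cell [ 7.94  0.84 -0.3 ] tool z in cell -0.003093398131840891 tx [ 0.  0. -1.]
```

>>> servo_tool([
  [0,0,0,-0.0001,-0.0003,0.001,1],
  [0,0,0,0,0,0,1],
  [0,0,0,0,0,0,1],
])

```text
time: 14.78
tcp_pos: [512.7, -236.9, 75.9]
ee_rot: [0.7, 0.1, 0.7, -0.098]
wrist_force: [2.1, 8.9, -0.0]
grip_width: 20.9
```

```bash
python3 -c "
from h import *;rep()"
```

```text
t 14.78 tcp cell [60.78  0.02 75.92] w 20.9 F cell [ 9.12  0.39 -0.05] tool z in cell -0.0031070531236044707 tx [ 0.  0. -1.]
```

>>> servo_tool([
  [0,0,0,0.0,0.0,0.001,1],
  [0,0,0,0,0,0,1],
  [0,0,0,0,0,0,1],
])

```text
time: 15.15
tcp_pos: [512.6, -237.0, 76.5]
ee_rot: [0.7, 0.1, 0.7, -0.098]
wrist_force: [1.7, 6.3, -4.4]
grip_width: 21.2
```

```bash
python3 -c "
from h import *;rep()"
```

```text
t 15.15 tcp cell [60.72  0.1  76.47] w 21.2 F cell [ 6.54  0.11 -4.38] tool z in cell -0.003146911797533716 tx [ 0.  0. -1.]
```

>>> servo_tool([
  [0,0,0,0,0.0,0.001,1],
  [0,0,0,0,0,0,1],
  [0,0,0,0,0,0,1],
])

```text
time: 15.52
tcp_pos: [512.4, -236.9, 76.7]
ee_rot: [0.7, 0.1, 0.7, -0.098]
wrist_force: [3.8, 4.4, -8.2]
grip_width: 21.1
```

```bash
python3 -c "
from h import *;rep()"
```

```text
t 15.53 tcp cell [60.71  0.29 76.74] w 21.1 F cell [ 5.29 -2.49 -8.23] tool z in cell -0.003134190306332808 tx [-0.  0. -1.]
```

Lip contact is at the expected height (TCP z 76.5), so the bar is under the lip. I'll relax 1 mm, open and lift clear.

>>> servo_tool([
  [0,0,0,0,0,-0.001,1],
  [0,0,0,0,0,0,1],
  [0,0,0,0,0,0,0.6],
  [0,0,0,0,0,0,0.4],
  [0,0,0,0,0,0,0.4],
  [0,0,0,0,0,0,0.4],
  [0,0,0,0,0,0.01,0.4],
  [0,0,0,0,0,0.03,0.4],
  [0,0,0,0,0,0.04,0.4],
  [0,0,0,0,0,0.04,0.4],
  [0,0,0,0,0,0.0,0.4],
  [0,0,0,0,0,0.0,0.4],
])

```text
time: 17.02
tcp_pos: [512.4, -238.2, 197.4]
ee_rot: [0.7, 0.099, 0.7, -0.099]
wrist_force: [0.4, 0.4, 0.3]
grip_width: 51.4
```

Run:
```python
from h import *
rep();C=cam('wrist');np.save('T6.npy',toolpose());im=vision.snapshot('wrist')[:,:,::-1];cv2.imwrite('pics/w6.png',im)
cv2.imwrite('pics/w6b.png',cv2.resize(im[170:410,160:400],(600,600),interpolation=cv2.INTER_CUBIC))
for n,p in(('knob',(60.5,0,85.4)),('lipend',(50.2,0,66)),('post',(41,0,66)),('bar',(44,0,59))):
    print(n,(proj(C,CO+p[0]*CX+[0,0,p[2]])-[160,170])*2.5)
for a in np.arange(1.3,2.5,.1):
    print(a.round(1),(proj(C,CO+(-35+60*np.cos(a))*CX+[0,0,57+60*np.sin(a)])-[160,170])*2.5)
```

```text
t 17.02 tcp cell [ 59.52  -0.01 197.37] w 51.4 F cell [ 0.51 -0.3   0.3 ] tool z in cell -0.002798553761389073 tx [-0.  0. -1.]
knob [306.05  85.65]
lipend [306.14  99.53]
post [306.21 124.54]
bar [306.19 110.62]
1.3 [306.71 354.42]
1.4 [306.76 373.16]
1.5 [306.81 390.96]
1.6 [306.85 407.51]
1.7 [306.9  422.55]
1.8 [306.94 435.88]
1.9 [306.98 447.34]
2.0 [307.01 456.81]
2.1 [307.04 464.22]
2.2 [307.07 469.57]
2.3 [307.09 472.88]
2.4 [307.1  474.21]
```

View pics/w6b.png

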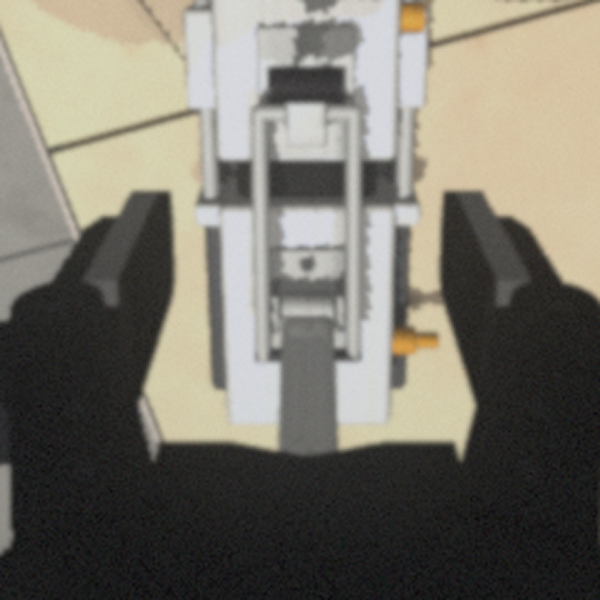

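The knob sits at (306,86) and the lip covers the bar at about (306,115), as the model predicts with nothing holding it. The handle leans back to near row 450+, so lever ≈ 2.1. I'll close the fingers and go to the handle's front side.

>>> servo_tool([
  [0,0,0,-0.0065,-0.023,-0.02,1],
  [0,0,0,-0.0065,-0.023,-0.02,1],
  [0,0,0,-0.0065,-0.023,-0.02,1],
  [0,0,0,-0.0065,-0.023,-0.02,1],
  [0,0,0,0,0,0,1],
  [0,0,0,0,0,0,1],
  [0,0,0,0,0,0,1],
])

```text
time: 17.95
tcp_pos: [487.2, -329.9, 118.2]
ee_rot: [0.701, 0.098, 0.7, -0.099]
wrist_force: [0.4, 0.3, -0.2]
grip_width: 0.1
```

Run:
```python
from h import *
rep();C=cam('wrist');cv2.imwrite('pics/w7.png',vision.snapshot('wrist')[:,:,::-1]);sd=vision.snapshot('side')[:,:,::-1]
cv2.imwrite('pics/s7.png',cv2.resize(sd[140:240,235:355],(720,600),interpolation=cv2.INTER_CUBIC))
S=cam('side')
for n,p in(('knob',(60.5,0,85.4)),('tip2.1',(-65,0,109)),('corner',(-47,0,107)),('bar',(44,20,59))):
    print(n,(proj(S,CO+p[0]*CX+p[1]*CY+[0,0,p[2]])-[235,140])*6)
pr=None
for a in np.arange(1.9,3.15,.1):
    k=np.array([-35+52*np.cos(a)+2.5*np.sin(a)+11,57+52*np.sin(a)-2.5*np.cos(a)+8])
    d=k-pr if pr is not None else k*0;pr=k;print(a.round(2),'TCP',k,'d',d[0]*CX[:2],d[1])
```

```text
t 17.95 tcp cell [-35.59  -0.9  118.24] w 0.1 F cell [ 0.36 -0.28 -0.15] tool z in cell -0.0018872149901115157 tx [ 0. -0. -1.]
knob [270.63 324.98]
tip2.1 [512.59 205.01]
corner [479.8 217.9]
bar [339.29 395.48]
1.9 TCP [-38.45 115.02] d [-0. -0.] 0.0
2.0 TCP [-43.37 113.32] d [-1.35 -4.73] -1.6919951906010198
2.1 TCP [-48.09 111.15] d [-1.29 -4.55] -2.17483095906222
2.2 TCP [-52.58 108.51] d [-1.23 -4.32] -2.635936535484035
2.3 TCP [-56.78 105.44] d [-1.15 -4.04] -3.070704705368044
2.4 TCP [-60.66 101.97] d [-1.06 -3.73] -3.474791408876044
2.5 TCP [-64.16  98.12] d [-0.96 -3.37] -3.8441591452398995
2.6 TCP [-67.27  93.95] d [-0.85 -2.99] -4.175117314134567
2.7 TCP [-69.94  89.48] d [-0.73 -2.57] -4.464359090936711
2.8 TCP [-72.16  84.77] d [-0.61 -2.13] -4.708994467423096
2.9 TCP [-73.89  79.87] d [-0.47 -1.67] -4.906579127777661
3.0 TCP [-75.13  74.81] d [-0.34 -1.19] -5.055138871386859
3.1 TCP [-75.85  69.66] d [-0.2 -0.7] -5.153189338399912
```

View pics/s7.png

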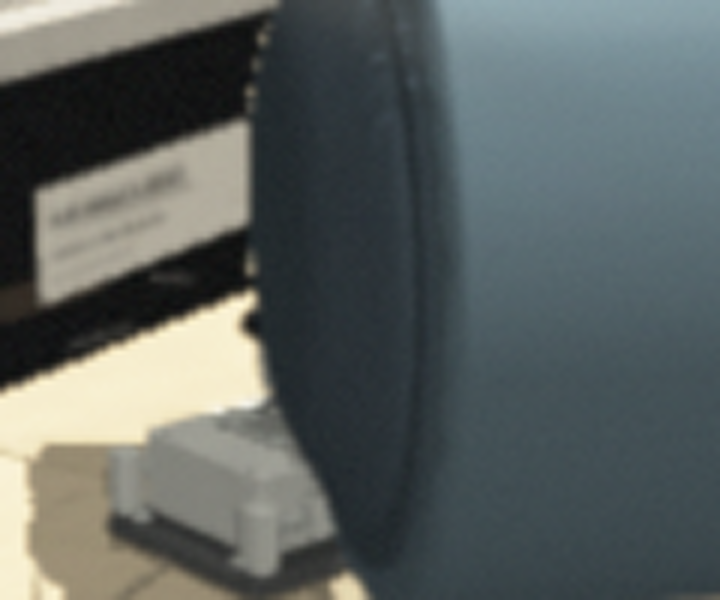

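The side view is blocked by the arm, though the knob is still just visible low at (250,322). I'll go on by feel.

>>> servo_tool([
  [0,0,0,-0.0013,-0.0045,-0.003,1],
  [0,0,0,-0.0013,-0.0045,-0.002,1],
  [0,0,0,-0.0012,-0.0044,-0.0024,1],
  [0,0,0,-0.0012,-0.0043,-0.0026,1],
  [0,0,0,0,0,0,1],
  [0,0,0,0,0,0,1],
])

```text
time: 18.8
tcp_pos: [481.7, -348.3, 107.5]
ee_rot: [0.7, 0.099, 0.7, -0.099]
wrist_force: [0.1, 1.0, 1.9]
grip_width: -0.3
```

```bash
python3 -c "
from h import *;rep()"
```

```text
t 18.8 tcp cell [-54.78  -0.63 107.51] w -0.3 F cell [0.99 0.21 1.91] tool z in cell -0.002937127504751791 tx [ 0. -0. -1.]
```

>>> servo_tool([
  [0,0,0,-0.0012,-0.004,-0.003,1],
  [0,0,0,-0.001,-0.0037,-0.0035,1],
  [0,0,0,0,0,0,1],
  [0,0,0,0,0,0,1],
])

```text
time: 19.3
tcp_pos: [479.4, -355.9, 100.9]
ee_rot: [0.7, 0.099, 0.7, -0.099]
wrist_force: [0.5, 0.9, 1.4]
grip_width: 0.0
```

```bash
python3 -c "
from h import *;rep()"
```

```text
t 19.3 tcp cell [-62.78  -0.58 100.92] w 0.0 F cell [ 0.98 -0.28  1.39] tool z in cell -0.002921861163694952 tx [ 0. -0. -1.]
```

>>> servo_tool([
  [0,0,0,-0.0009,-0.0032,-0.0037,1],
  [0,0,0,-0.0008,-0.0029,-0.0042,1],
  [0,0,0,0,0,0,1],
  [0,0,0,0,0,0,1],
])

```text
time: 19.8
tcp_pos: [477.5, -361.7, 92.7]
ee_rot: [0.7, 0.099, 0.7, -0.099]
wrist_force: [0.4, 0.2, 1.5]
grip_width: -0.1
```

```bash
python3 -c "
from h import *;rep()"
```

```text
t 19.8 tcp cell [-68.87  -0.36  92.68] w -0.1 F cell [ 0.28 -0.38  1.47] tool z in cell -0.0029303211873884165 tx [-0.  0. -1.]
```

>>> servo_tool([
  [0,0,0,-0.0007,-0.0025,-0.0045,1],
  [0,0,0,-0.0006,-0.0021,-0.0047,1],
  [0,0,0,0,0,0,1],
  [0,0,0,0,0,0,1],
])

```text
time: 20.3
tcp_pos: [476.2, -366.3, 83.5]
ee_rot: [0.7, 0.099, 0.7, -0.099]
wrist_force: [0.1, -0.3, 0.9]
grip_width: -0.0
```

```bash
python3 -c "
from h import *;rep()"
```

```text
t 20.3 tcp cell [-73.57  -0.35  83.48] w -0.0 F cell [-0.3  -0.23  0.94] tool z in cell -0.0028888537939271816 tx [-0.  0. -1.]
```

>>> servo_tool([
  [0,0,0,-0.0004,-0.0017,-0.0049,1],
  [0,0,0,-0.0003,-0.0012,-0.005,1],
  [0,0,0,0,0,0,1],
  [0,0,0,0,0,0,1],
])

```text
time: 20.8
tcp_pos: [475.7, -369.4, 73.9]
ee_rot: [0.7, 0.099, 0.7, -0.099]
wrist_force: [0.1, 0.3, 0.7]
grip_width: 0.1
```

```bash
python3 -c "
from h import *;rep()"
```

```text
t 20.8 tcp cell [-76.7   -0.68  73.93] w 0.1 F cell [ 0.37 -0.03  0.67] tool z in cell -0.0028391614981895957 tx [-0.  0. -1.]
```

>>> servo_tool([
  [0,0,0,0,-0.0003,-0.003,1],
  [0,0,0,0,0,-0.002,1],
  [0,0,0,0,0,0,1],
  [0,0,0,0,0,0,1],
])

```text
time: 21.3
tcp_pos: [475.8, -369.6, 69.1]
ee_rot: [0.7, 0.099, 0.7, -0.099]
wrist_force: [-0.1, -1.5, -0.4]
grip_width: -0.0
```

```bash
python3 -c "
from h import *;rep()"
```

```text
t 21.3 tcp cell [-76.96  -0.81  69.06] w -0.0 F cell [-1.45 -0.35 -0.42] tool z in cell -0.002793524265480756 tx [-0.  0. -1.]
```

>>> servo_tool([
  [0,0,0,0,0,-0.001,1],
  [0,0,0,0,0,-0.001,1],
  [0,0,0,0,0,0,1],
  [0,0,0,0,0,0,1],
])

```text
time: 21.8
tcp_pos: [475.8, -369.7, 67.4]
ee_rot: [0.7, 0.099, 0.7, -0.099]
wrist_force: [-1.4, 1.1, 3.6]
grip_width: 0.0
```

```bash
python3 -c "
from h import *;rep()"
```

```text
t 21.8 tcp cell [-77.04  -0.91  67.43] w 0.0 F cell [0.69 1.64 3.59] tool z in cell -0.0027601176538297415 tx [ 0. -0. -1.]
```

>>> servo_tool([
  [0,0,0,0,0,-0.001,1],
  [0,0,0,0,0,0,1],
  [0,0,0,0,0,0,1],
])

```text
time: 22.18
tcp_pos: [475.9, -369.8, 67.2]
ee_rot: [0.7, 0.099, 0.7, -0.099]
wrist_force: [-2.9, 3.5, 7.8]
grip_width: 0.2
```

```bash
python3 -c "
from h import *;rep()"
```

```text
t 22.18 tcp cell [-77.05  -0.99  67.19] w 0.2 F cell [2.54 3.72 7.83] tool z in cell -0.002616462780655601 tx [-0. -0. -1.]
```

>>> servo_tool([
  [0,0,0,0,0,0.005,1],
  [0,0,0,0,0,0.02,1],
  [0,0,0,0,0,0.04,1],
  [0,0,0,0.003,0.01,0.04,1],
  [0,0,0,0.007,0.025,0.03,1],
  [0,0,0,0.007,0.025,0,1],
  [0,0,0,0,0,0,1],
  [0,0,0,0,0,0,1],
])

```text
time: 23.18
tcp_pos: [492.6, -310.1, 201.3]
ee_rot: [0.7, 0.099, 0.7, -0.099]
wrist_force: [-0.7, -0.3, -0.3]
grip_width: 0.2
```

Run:
```python
from h import *
rep();C=cam('wrist');im=vision.snapshot('wrist')[:,:,::-1];cv2.imwrite('pics/w8.png',im)
cv2.imwrite('pics/w8b.png',cv2.resize(im[120:400,150:410],(557,600),interpolation=cv2.INTER_CUBIC))
P=np.array([-35,57.]);k=600/280
for a in(2.1,2.6,3.1416):
    h=P+18*np.array([np.cos(a+.35),np.sin(a+.35)])
    bx=h[0]+np.sqrt(93**2-(59-h[1])**2);e=np.array([bx-h[0],59-h[1]])/93;kn=h+107*e+28*np.array([-e[1],e[0]])
    tp=P+62*np.array([np.cos(a),np.sin(a)])
    print(a,'bar',bx,'knob',kn,*[((proj(C,CO+q[0]*CX+[0,0,q[1]])-[150,120])*k).round() for q in((bx,59),kn,tp)])
print('seam',[((proj(C,CO+x*CX+[0,0,45])-[150,120])*k).round() for x in(2,21,18,-100)])
```

```text
t 23.18 tcp cell [-15.06  -0.67 201.3 ] w 0.2 F cell [-0.48  0.56 -0.25] tool z in cell -0.002840045028197276 tx [-0. -0. -1.]
2.1 bar 43.651425640163374 knob [60.43 85.43] [282.  20.] [281. -26.] [282. 333.]
2.6 bar 40.318402369217466 knob [54.75 86.78] [282.  29.] [281.  -9.] [283. 356.]
3.1416 bar 40.73157486448736 knob [52.22 88.12] [282.  28.] [281.  -2.] [283. 337.]
seam [array([282., 118.]), array([282.,  74.]), array([282.,  81.]), array([283., 331.])]
```

View pics/w8b.png

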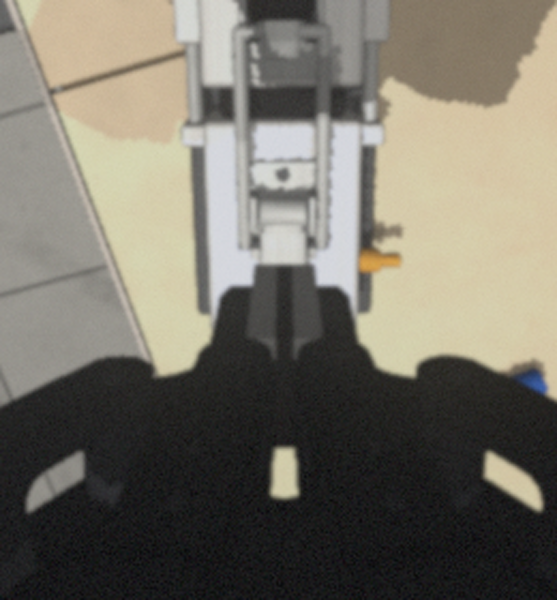

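The bar is at row 28, as expected for lever = π, with the lip over it; the handle lies behind the fingers. One last clear look from farther off.

>>> servo_tool([
  [0,0,0,0.008,0.029,0.03,0],
  [0,0,0,0.008,0.029,0.03,0],
  [0,0,0,0.008,0.029,0.03,0],
  [0,0,0,0.003,0.01,0.01,0],
  [0,0,0,0,0,0,0],
  [0,0,0,0,0,0,0],
  [0,0,0,0,0,0,0],
])

```text
time: 24.1
tcp_pos: [519.1, -213.3, 299.5]
ee_rot: [0.699, 0.1, 0.701, -0.099]
wrist_force: [0.1, -0.2, -0.5]
grip_width: 85.5
```

Run:
```python
from h import *
rep();C=cam('wrist');im=vision.snapshot('wrist')[:,:,::-1];cv2.imwrite('pics/w9.png',im)
y0,x0=130,200;k=3.
cv2.imwrite('pics/w9b.png',cv2.resize(im[y0:y0+200,x0:x0+180],None,fx=k,fy=k,interpolation=cv2.INTER_CUBIC))
for n,q in(('bar',(40.7,59)),('knob',(52.2,88.1)),('tip pi',(-97,59.5)),('tip 2.9',(-95.2,74)),('tip 2.1',(-66,110)),('block end',(-100,45)),('seam',(2,45)),('slider open',(21,45))):
    print(n,((proj(C,CO+q[0]*CX+[0,0,q[1]])-[x0,y0])*k).round())
```

```text
t 24.1 tcp cell [ 85.27   0.35 299.49] w 85.5 F cell [-0.14 -0.18 -0.45] tool z in cell -0.004120373911093006 tx [-0.  0. -1.]
bar [250. 248.]
knob [250. 241.]
tip pi [251. 541.]
tip 2.9 [251. 557.]
tip 2.1 [251. 547.]
block end [251. 529.]
seam [250. 324.]
slider open [250. 282.]
```

View pics/w9b.png

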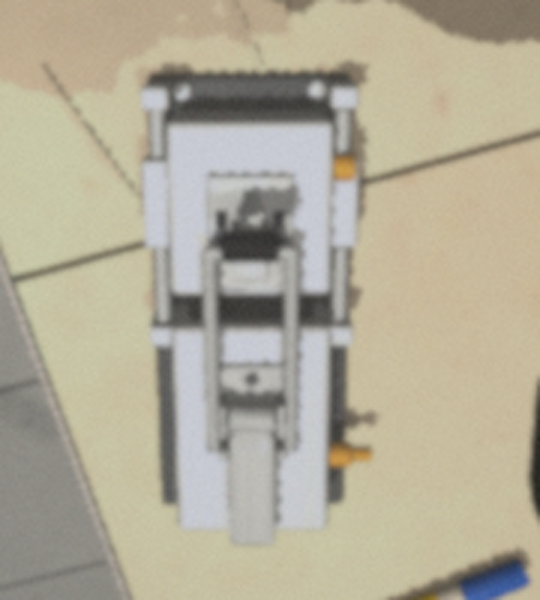

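The handle tip is at (251,542), which matches lever = π (541). The knob is at (250,243), which matches the hooked, clamped pose. The seal gap has narrowed, with the slider edge at row 295 against about 282 when open. I'm handing it in.

```bash
python3 -c "
from h import *;print(ctrl.sign_off())"
```

```text
the job is handed in; nothing more can be done
None
```

The bail is hooked and the lever is fully back at its stop, so the cell is clamped. I handed the job in at about 24 s with the arm well clear.

- **Hooking:** I carried the bail over by its knob and touched the foot lightly. The bar then met the post about 7 mm to the latch side of the nominal seat. The highest pull was about 9 N including hinge friction, which I estimate hauled the carriage in by about 1 mm. I raised the bar until it touched the lip at the expected height. It stayed there when I let go.
- **Lever:** I pushed the handle down with the fingers shut. It took 1 to 2 N, then the force fell to nothing past centre. It rose to about 8 N at the stop, at the expected height.
- **Last picture:** The handle tip, knob and bar all stand where they should for a lever angle of π with the bar hooked, and the seal gap has narrowed.

The side camera was blocked by the arm during the push, so there is no side view of the lever going over. I read the carriage draw only roughly from the picture, about 3 to 6 mm; the clamped range is 3 to 18 mm. I made no separate check of the bystander objects, but the arm did not go near them.

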